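Tip valve parts out of a hinged tray

ROBOT

A 6-joint arm with a two-finger parallel gripper is mounted at the origin on the work surface. World frame = base frame: x ahead of the robot, y to its left, z up, the work surface at z = 0. Lengths are in mm, angles in rad, forces in N, time in s.
With the tool pointing down it reaches from about 350 to 975 mm from the base axis. Payload 7.1 kg.
Tool frame: the origin (TCP) lies at the very end of the fingers, on their centre line; the grasp point (between the pads) lies 19 mm behind it (ctrl.pinch_z is the z of the grasp point in the tool frame, in mm); z points along the fingers, y is the direction in which the jaws open and shut (so a half turn about z gives the same grasp; the last joint's range is limited). The gripper opens to 88 mm and grips with 3 to 60 N. Pads are 20 mm wide; open, the fingers measure 115 mm over their backs; the gripper's body (75 mm by 178 mm) begins 61 mm behind the grasp point.
Start: joints at [-1.146, 0.423, 1.63, -0, 1.089, -0.019], TCP at [268.373, -564.429, 222.675] pointing down, gripper open.
Joint ranges: [-3, 3], [-0.9, 2.11], [0.09, 2.58], [-1.31, 4.45], [0.11, 2.69], [-2.54, 2.54]. Speed limits (rad/s): [2.39, 2.39, 3.01, 3.14, 3.14, 3.14].

INTERFACE

Orientations are given as a rotation vector (axis times angle).
In Python, from workcell import get_obs, optics, ctrl gives the robot as it stands.
- The arm moves only by the shell command python3 -m jog 'ROWS'. ROWS is a JSON object of lists of equal length, an entry for each row: "delta_rot": the turn, a rotation vector about the tool's x, y, z in rad, a list of three; "translation": the shift along the tool's x, y, z in mm, a list of three; "hand": the opening, from -1 (shut) to 1 (fully open). In form: {"delta_rot": [[rx, ry, rz], ...], "translation": [[x, y, z], ...], "hand": [hand, ...]}. A call has 1 to 5 rows; each row is the pose to reach, as a shift and turn from the pose commanded when the call began, along the tool's axes at that moment; what a row does not reach only later rows make up. A row lasts 1/10 s, in which the tool goes at most 50 mm and 8.59 degrees, less where a joint would pass 70% of its speed; a pose out of reach is approached as far as the arm can. A call with a gripper value outside its range is refused whole. The fingers move at their own pace and stop on an object; the grip force is fixed at half the most. Time passes only in rows, so rows that repeat a pose let the fingers close. It gives the time, the measured TCP pose, the force and the opening at its end, in the units of the state.
- get_obs(): the state, without advancing time (a new reading comes with each control period).
- optics.get_image(name): name is "scene" or "top" or "wrist"; returns the picture (400x640x3 uint8, red, green, blue); there is no depth.
- optics.calibration(name): a dict with "intrinsics" (3x3 intrinsics, pixels), "cam_to_world" (4x4, takes a point from camera to world coordinates). Camera axes: x right, y up, looking along -z (the intrinsics and any distortion apply to the point x, -y, -z); pixel columns grow to the right and rows downward; lengths in mm; the calibration is good to about 2 mm. A picture is of the moment at which its call begins: read the wrist's pose just before it. calibration takes no time and is no camera call; for the wrist camera it gives the pose at the moment of the call.
- ctrl.close_job(): hands the job in, once; it reports no verdict.
The state is a dict: "t": time; "qpos": joint angles; "qvel": joint speeds; "joint_torque": joint torques, N m; "ee_pos": TCP position; "orientation": TCP orientation; "ft_force": force on the tool from outside, world axes, zero at the start; "moment": the same for the moment, N m; "width": finger opening in mm.
Only numpy, scipy, OpenCV 4.12 (cv2) and the standard library are available. Lean on these libraries where they do the work, as an engineer would, in place of code of your own. Each camera call takes 0.05 s, during which the arm holds its last target. There are 200 camera calls.

TASK

Lift the hinged metal tray by the rubber-covered tab on its free edge until all three parts lying in it (two valve spools and a small block) have slid out into the yellow bin on the other side of its hinge. Then lower the tray gently, without letting it drop, until it lies flat on its rest again, and let go. Do not disturb the other things on the bench.

Things in the scene. Friction and masses are not known exactly. Their poses are not given: they have to be found in the camera images.
- tipper: Fixed stand: dark steel frame 360 x 200 mm that carries the tray, with an open yellow bin on its +x side. Origin on the bench, right under the middle of the tray's hinge axis; x points from the tray (at -x) over the hinge to the bin (at +x), y along the hinge, z up. Hinge posts at y = +-88 mm, 122 mm high. Never moves.
- hinge (a point): Middle of the tray's hinge axis, 110 mm above the stand's origin; axes as the stand's, the hinge runs along y. The tray is an aluminium plate 150 mm wide, from 151 mm on the -x side of the hinge (free edge) to 14 mm past it, floor top 2 mm above the axis, side walls 28 mm, front wall 22 mm (top), open at the hinge end.
- bin_floor (a point): Centre of the yellow bin's inner floor, 88 mm to +x of the hinge and 9 mm above the bench. Inside 170 mm (x) by 180 mm (y); walls 5 mm thick with their top 79 mm above the bench, the far (+x) wall 129 mm.
- tray (a joint): Tilt of the tray in rad: 0 = flat on its rest, grows as the free (-x) edge is lifted, stop at 0.95. Slight hinge friction and damping; let go, the tray falls back to 0. About 0.4 kg; some 3 to 6 N at the tab lift it with the parts. The parts start to slide somewhere between 0.35 and 0.75 rad, differing from start to start.
- tray_grip (a point): Point to hold, in the middle of the lifting tab on the free edge; turns with the tray. Tray flat: axes as the stand's, 171 mm to -x of the hinge axis and 46 mm above it. The tab is a plate 80 mm wide (y), 10 mm thick in rubber, leaning outward 35 deg from the tray's z towards -x: from its root (34 mm below this point) it rises along (-0.574, 0, 0.819), ending 26 mm beyond.
- spool_long: Loose dark steel valve spool, a stepped rod 95 mm long, 22 mm diameter, 0.12 kg, lying in the tray roughly along the tray's x. Origin on its underside as first laid (11 mm from its axis), half-way along; x along the rod.
- spool_short: Loose dark steel valve spool, 70 mm long, 28 mm diameter, 0.12 kg, lying in the tray roughly along the tray's x. Origin on its underside as first laid (14 mm from its axis), half-way along; x along the rod.
- block: Loose aluminium valve block, 75 x 42 mm, 26 mm high with a stepped top, 0.15 kg, in the tray. Origin: centre of the underside, x along the 75 mm.
- accumulator: Bystander: upright stepped aluminium canister, 60 mm diameter, 100 mm tall, standing beside the stand. Origin at the centre of its foot.
- valve_body: Bystander: flat aluminium casting 150 x 100 x 22 mm with dark channels, lying beside the stand. Origin at the centre of its underside, x along the 150 mm.
- tin: Bystander: open dark steel cup, 72 mm diameter at the rim, 70 mm tall, beside the stand. Origin at the centre of its foot.
There are look-alikes about, which are no part of the job. Of the things shaped like the block, the aluminium one is meant.

How it is judged (in metres and radians):
On the way, in this order (a step that is already met when the one before it is completed fails the run):
1. the tray is being lifted (more than 0.1 rad) with all three parts still in it (value of joint tray above 0.1 rad and x of each of spool_long, spool_short, block in the frame of tipper below 0 m and z of each of spool_long, spool_short, block in the frame of tipper above 0.1 m).
2. all three parts are in the bin while the tray is still raised (more than 0.2 rad) (value of joint tray above 0.2 rad and x of spool_long in the frame of tipper between 0 and 0.175 m and y of spool_long in the frame of tipper between -0.095 and 0.095 m and z of each of spool_long, spool_short, block in the frame of tipper below 0.075 m and x of spool_short in the frame of tipper between 0 and 0.175 m and y of spool_short in the frame of tipper between -0.095 and 0.095 m and x of block in the frame of tipper between 0 and 0.175 m and y of block in the frame of tipper between -0.095 and 0.095 m), for 0.1 s.
At the end, for the whole second after the job is handed in: The tray lies flat on its rest (within 0.04 rad), and both spools and the block lie in the yellow bin (their origins inside its outline and lower than 75 mm above the bench), at rest (slower than 0.05 m/s) (value of joint tray below 0.04 rad and x of spool_long in the frame of tipper between 0 and 0.175 m and y of spool_long in the frame of tipper between -0.095 and 0.095 m and z of each of spool_long, spool_short, block in the frame of tipper below 0.075 m and x of spool_short in the frame of tipper between 0 and 0.175 m and y of spool_short in the frame of tipper between -0.095 and 0.095 m and x of block in the frame of tipper between 0 and 0.175 m and y of block in the frame of tipper between -0.095 and 0.095 m and linear speed of each of spool_long, spool_short, block below 0.05 m/s); the robot touches nothing.
It fails at once if the tray is dropped (falls back faster than 1.5 rad/s) (velocity of joint tray below -1.5 rad/s).
It fails at once if the canister is moved by more than 15 mm (distance of accumulator from where it was at the start of the episode above 0.015 m).
It fails at once if the flat casting is moved by more than 15 mm (distance of valve_body from where it was at the start of the episode above 0.015 m).
It fails at once if the cup is moved by more than 15 mm (distance of tin from where it was at the start of the episode above 0.015 m).
It also fails if it takes over 40 s, if anything falls off the work surface, if the arm or the gripper's body presses on something with over 40 N, if the wrist force passes 120 N, or if a joint passes its speed limit or range.

## Working session

There is one attempt and no reset: what is moved stays moved. The work goes in short steps, Python scripts to look and compute and a shell command to move; the robot and the scene stay as the last step left them, time stands still between calls to the robot, and variables do not carry over. Pictures are saved under pics/ and viewed, about 8 in all and at most 12, crops included, and the job is handed in when it is done.

```bash
ls; mkdir -p pics; python3 - <<'E'
from workcell import get_obs, optics, ctrl
import cv2
print(get_obs(), ctrl.pinch_z)
for n in ("scene","top"):
    cv2.imwrite(f"pics/{n}0.png",optics.get_image(n)[:,:,::-1]); print(n,optics.calibration(n))
E
```

```text
pics
{'t': 0.0, 'qpos': array([-1.14599940e+00,  4.23810513e-01,  1.63070538e+00, -1.52979779e-06,
        1.08860742e+00, -1.89945664e-02]), 'qvel': array([ 0.00119018, -0.0008759 ,  0.00100209,  0.000574  ,  0.00040884,
       -0.00068188]), 'joint_torque': array([-3.46929346e-04, -5.44641960e+01, -2.73671025e+01,  6.43755728e-02,
        2.27137335e-02, -1.26802656e-04]), 'ee_pos': array([ 268.14581559, -563.92604025,  221.91459576]), 'orientation': array([-3.06310452e+00, -6.91070646e-01,  4.86360787e-04]), 'ft_force': array([ 0.24743538,  0.40427455, -0.19990181]), 'moment': array([ 0.01555856, -0.0060064 ,  0.00746964]), 'width': 87.61007998332032} -18.700000000000003
scene {'intrinsics': array([[448.08104471,   0.        , 323.77231876],
       [  0.        , 448.08104471, 196.036714  ],
       [  0.        ,   0.        ,   1.        ]]), 'cam_to_world': array([[-4.45621171e-01, -5.07638139e-01,  7.37377306e-01,
         1.26437997e+03],
       [ 8.95001459e-01, -2.70895581e-01,  3.54383933e-01,
         3.24485383e+02],
       [ 1.98534532e-02,  8.17874748e-01,  5.75053681e-01,
         6.41138775e+02],
       [ 0.00000000e+00,  0.00000000e+00,  0.00000000e+00,
         1.00000000e+00]])}
top {'intrinsics': array([[501.82428009,   0.        , 323.44798801],
       [  0.        , 501.82428009, 198.46552337],
       [  0.        ,   0.        ,   1.        ]]), 'cam_to_world': array([[ 9.34140144e-03,  9.95764246e-01, -9.14675106e-02,
         4.79611241e+02],
       [-9.99826232e-01,  7.82533976e-03, -1.69195012e-02,
        -3.72674261e+00],
       [-1.61320700e-02,  9.16096684e-02,  9.95664313e-01,
         1.27189248e+03],
       [ 0.00000000e+00,  0.00000000e+00,  0.00000000e+00,
         1.00000000e+00]])}
```

View pics/top0.png

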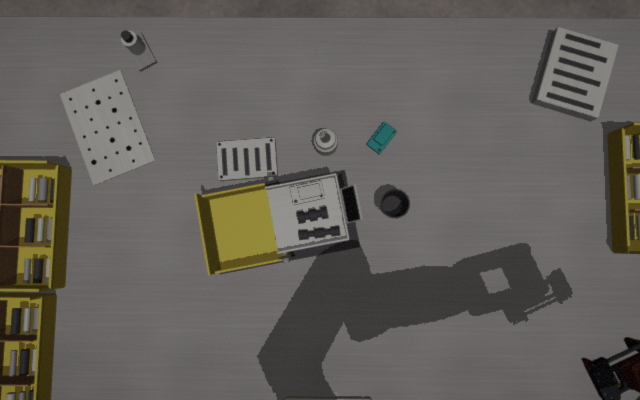

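View pics/scene0.png

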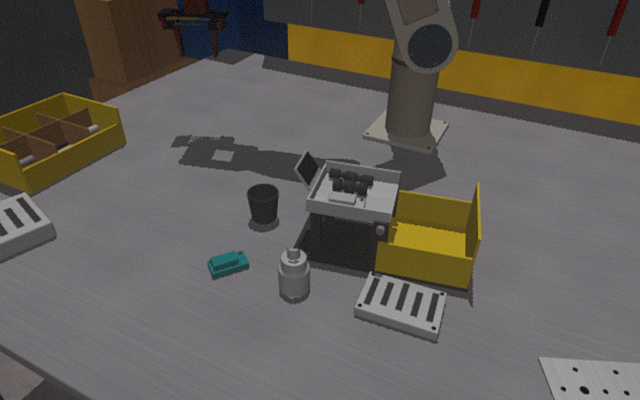

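The top view shows the tipper with its bin to the left (+y), the tab at about (350,203), and the tin at (395,203) close beyond it. The canister is at (325,140) and the casting at (247,158). The teal block at (381,137) is the look-alike. The aluminium block is in the tray at (308,193). I'll enlarge both views to confirm.

```bash
python3 - <<'E'
import cv2,numpy as np
a=cv2.imread("pics/top0.png")[160:285,190:420]; b=cv2.imread("pics/scene0.png")[145:290,290:490]
a=cv2.resize(a,None,fx=3.4,fy=3.4,interpolation=2);b=cv2.resize(b,None,fx=4,fy=4,interpolation=2)
a=cv2.convertScaleAbs(a,alpha=1.5,beta=15);b=cv2.convertScaleAbs(b,alpha=1.5,beta=15)
cv2.imwrite("pics/a.png",a);cv2.imwrite("pics/b.png",b)
E
```

```text
(no output)
```

View pics/a.png

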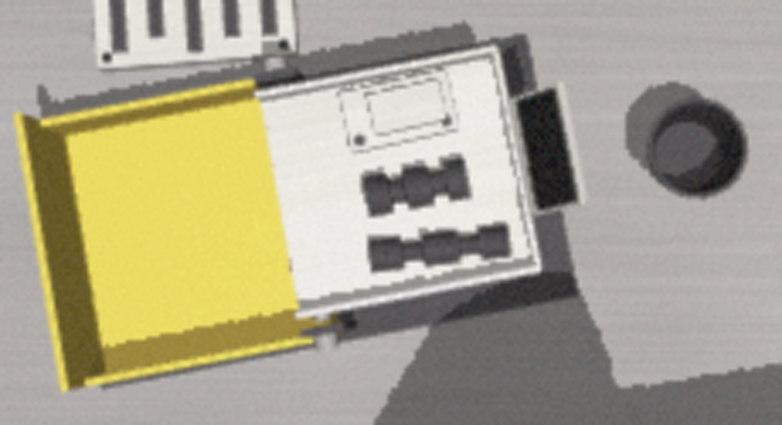

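View pics/b.png

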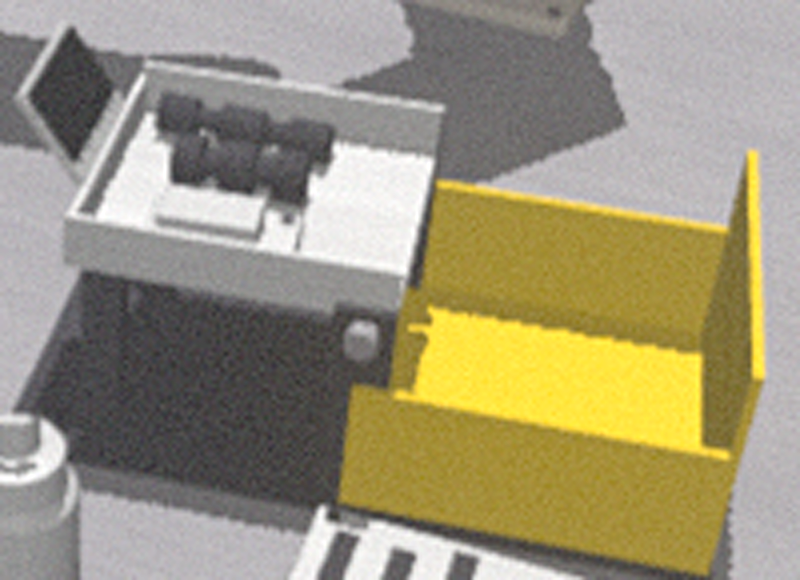

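The crops confirm it. The aluminium block at crop (405,105) and both spools are in the tray, the tab runs from (518,95) to (583,203), and the tin rim is centred at (698,148). Next I fit the stand pose.

```bash
cat > h.py <<'E'
import numpy as np
from workcell import get_obs, optics, ctrl
from scipy.spatial.transform import Rotation as R
C=optics.calibration
def ray(n,u,v,z):
    c=C(n);K=c["intrinsics"];T=c["cam_to_world"]
    d=np.linalg.inv(K)@[u,v,1]; d=T[:3,:3]@(d*[1,-1,-1]); o=T[:3,3]
    return o+d*(z-o[2])/d[2]
E
python3 - <<'E'
from h import *
from scipy.optimize import least_squares
pt=lambda u,v,z: ray("top",190+(u+.5)/3.4-.5,160+(v+.5)/3.4-.5,z)
ps=lambda u,v,z: ray("scene",290+(u+.5)/4-.5,145+(v+.5)/4-.5,z)
# (world pt, local xy)
L=[(pt(497,46,138),(-151,75)),(pt(540,270,138),(-151,-75)),(pt(17,113,129),(178,95)),(pt(66,390,129),(178,-95)),
(pt(562,85,178),(-189,40)),(pt(583,203,178),(-189,-40)),
(ps(752,152,129),(178,-95)),(ps(763,378,129),(178,95)),(ps(444,106,138),(14,-75)),(ps(403,275,138),(14,75)),
(ps(65,217,138),(-151,75)),(ps(147,64,138),(-151,-75)),(ps(68,28,178),(-189,-40)),(ps(20,98,178),(-189,40))]
def res(p,sign=1):
    c,s=np.cos(p[2]),np.sin(p[2]); return np.array([[p[0]+c*a-s*b-w[0],p[1]+s*a+c*b-w[1]] for w,(a,b) in L])
for s in (1,-1):
    LL=L
    L=[(w,(a,s*b)) for w,(a,b) in LL]
    r=least_squares(lambda p:res(p).ravel(),[400,0,1.5]); print(s,r.x,r.cost)
    if s==1 or r.cost<best[0]: best=(r.cost,r.x,res(r.x),s)
    L=LL
print(best[3],best[2].round(1))
x,y,t=best[1]
def w(a,b): return np.array([x+np.cos(t)*a-np.sin(t)*b,y+np.sin(t)*a+np.cos(t)*b])
print("grip",w(-171,0),"tin",pt(698,148,70), "can",ray("top",325,138,100))
o=get_obs()
q=R.from_rotvec(o["orientation"]);print(q.as_matrix().round(3))
E
```

```text
1 [538.20058453 121.34558396   1.77542404] 152748.90655850814
-1 [538.26786136 121.35949166   1.77387276] 112.25281241265257
-1 [[ 0.3  0.7]
 [ 2.8 -0. ]
 [ 0.2  2.9]
 [-0.7  3.4]
 [ 4.5 -1.8]
 [ 2.2 -4.2]
 [-2.1  4. ]
 [-0.4  2.7]
 [ 2.8  1.9]
 [-2.1  1.4]
 [-1.9  0.5]
 [ 0.  -0.8]
 [-5.8 -7.4]
 [ 0.3 -3.4]]
grip [572.75573849 -46.12658636] tin [ 580.02796266 -154.85731169   70.        ] can [731.29690436  13.8516977  100.        ]
[[ 0.903  0.429 -0.001]
 [ 0.429 -0.903  0.001]
 [ 0.    -0.001 -1.   ]]
```

```bash
cat >> h.py <<'E'
O=np.array([538.3,121.4,0]); t=1.774
S=np.array([[np.cos(t),-np.sin(t),0],[np.sin(t),np.cos(t),0],[0,0,1]])
def target(back,th=0,lean=np.radians(35),g=(-171,0,46)):
    """tool pose with the grasp point 'back' mm short of the grip, tray at th"""
    Y=R.from_rotvec([0,th,0]).as_matrix()
    z=np.array([np.sin(lean),0,-np.cos(lean)]); x=np.array([0,-1,0]); M=S@Y@np.stack([x,np.cross(z,x),z],1)
    p=O+S@(np.array([0,0,110])+Y@np.array(g))+M[:,2]*(19-back)
    return p,M
def delta(p,M):
    o=get_obs(); Q=R.from_rotvec(o["orientation"]).as_matrix()
    print("t",o["t"],"pos",o["ee_pos"].round(1),"F",o["ft_force"].round(1),"w",round(o["width"],1),"q",o["qpos"].round(2))
    print("target",p.round(1),"shift",(Q.T@(p-o["ee_pos"])).round(1),"rot",R.from_matrix(Q.T@M).as_rotvec().round(3))
E
python3 -c "
from h import *
delta(*target(110))"
```

```text
t 0.1 pos [ 268.2 -564.   222. ] F [1.3 0.3 0.6] w 88.2 q [-1.15  0.42  1.63 -0.    1.09 -0.02]
target [583.3 -97.2 230.5] shift [ 485.1 -286.3   -8.2] rot [0.607 0.074 0.233]
```

```bash
python3 -m jog '{"delta_rot":[[0.607,0.074,0.233],[0.607,0.074,0.233],[0.607,0.074,0.233],[0.607,0.074,0.233],[0.607,0.074,0.233]],"translation":[[485,-286,-30],[485,-286,-30],[485,-286,-30],[485,-286,-30],[485,-286,-30]],"hand":[1,1,1,1,1]}'; python3 -c "
from h import *
delta(*target(110))"
```

```text
t: 0.6
ee_pos: [409.0, -356.9, 234.6]
orientation: [-2.515, -0.252, 0.082]
ft_force: [0.3, -0.5, -1.0]
width: 88.1
t 0.6 pos [ 409.  -356.9  234.6] F [ 0.3 -0.5 -1. ] w 88.1 q [-0.89  0.57  1.5   0.27  1.63  0.42]
target [583.3 -97.2 230.5] shift [ 222.6 -177.2  130. ] rot [-0.005 -0.    -0.003]
```

```bash
R0='[0,0,0]'; python3 -m jog '{"delta_rot":[[0,0,0],[0,0,0],[0,0,0],[0,0,0],[0,0,0]],"translation":[[222,-177,130],[222,-177,130],[222,-177,130],[222,-177,130],[222,-177,130]],"hand":[1,1,1,1,1]}'; python3 -c "
from h import *
delta(*target(110))"
```

```text
t: 1.1
ee_pos: [547.4, -147.7, 231.6]
orientation: [-2.52, -0.257, 0.081]
ft_force: [0.6, -0.1, 0.1]
width: 87.3
t 1.1 pos [ 547.4 -147.7  231.6] F [ 0.6 -0.1  0.1] w 87.3 q [-0.52  0.53  1.57  0.45  1.48  0.71]
target [583.3 -97.2 230.5] shift [ 45.3 -34.   25.1] rot [ 0. -0. -0.]
```

```bash
python3 -m jog '{"delta_rot":[[0,0,0],[0,0,0],[0,0,0],[0,0,0]],"translation":[[45,-34,25],[45,-34,25],[45,-34,25],[45,-34,25]],"hand":[1,1,1,1]}'; python3 - <<'E'
from h import *
import cv2
delta(*target(0))
im=optics.get_image("wrist")[:,:,::-1].copy()
c=C("wrist");K=c["intrinsics"];T=np.linalg.inv(c["cam_to_world"])
for l in [(-171,0,156),(-186,40,177),(-186,-40,177),(-151,75,138),(-151,-75,138),(14,75,138)]:
    q=T[:3]@np.r_[O+S@np.array(l),1]; q=K@(q*[1,-1,-1]); q=q[:2]/q[2]; print(l,q.round())
    cv2.circle(im,tuple(int(k) for k in q.round()),3,(0,0,255),1)
cv2.imwrite("pics/w1.png",im)
E
```

```text
t: 1.5
ee_pos: [581.7, -99.8, 230.6]
orientation: [-2.521, -0.257, 0.081]
ft_force: [-0.4, -0.6, -0.4]
width: 87.4
t 1.5 pos [581.7 -99.8 230.6] F [-0.4 -0.6 -0.4] w 87.4 q [-0.43  0.55  1.54  0.48  1.46  0.78]
target [570.6 -35.4 140.4] shift [  2.2  -1.9 111.3] rot [ 0.001  0.    -0.   ]
(-171, 0, 156) [312. 195.]
(-186, 40, 177) [313. 259.]
(-186, -40, 177) [312. 147.]
(-151, 75, 138) [306. 269.]
(-151, -75, 138) [304.  92.]
(14, 75, 138) [190. 230.]
```

View pics/w1.png

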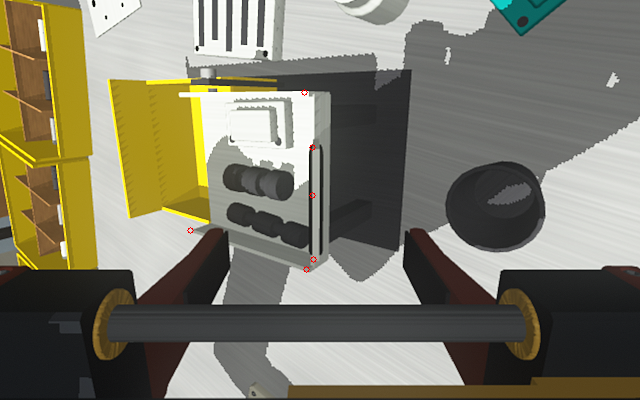

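The tab is end-on at columns 310–324, rows 145–257, which is centred between the fingers (228 and 405). So y needs no correction. I'll descend along the tab and check forces.

```bash
python3 -m jog '{"delta_rot":[[0,0,0],[0,0,0],[0,0,0],[0,0,0],[0,0,0]],"translation":[[2,0,30],[2,0,60],[2,0,90],[2,0,108],[2,0,108]],"hand":[1,1,1,1,1]}';  python3 -m jog '{"delta_rot":[[0,0,0],[0,0,0],[0,0,0],[0,0,0],[0,0,0]],"translation":[[0,0,0],[0,0,0],[0,0,0],[0,0,0],[0,0,0]],"hand":[0,-0.5,-1,-1,-1]}'; python3 -c "
from h import *
delta(*target(0))"
```

```text
t: 2.05
ee_pos: [569.6, -38.4, 140.7]
orientation: [-2.519, -0.254, 0.085]
ft_force: [-0.6, -0.2, 0.1]
width: 88.2
t: 2.55
ee_pos: [572.1, -38.5, 142.9]
orientation: [-2.521, -0.257, 0.079]
ft_force: [-0.6, -0.0, -0.0]
width: 51.3
t 2.55 pos [572.1 -38.5 142.9] F [-0.6 -0.  -0. ] w 51.3 q [-0.35  0.62  1.66  0.54  1.26  0.74]
target [570.6 -35.4 140.4] shift [-0.9 -1.3  3.9] rot [ 0.001 -0.001  0.   ]
```

```bash
python3 -m jog '{"delta_rot":[[0,0,0],[0,0,0],[0,0,0],[0,0,0],[0,0,0]],"translation":[[0,0,0],[0,0,0],[0,0,0],[0,0,0],[0,0,0]],"hand":[-1,-1,-1,-1,-1]}';python3 -m jog '{"delta_rot":[[0,0,0],[0,0,0],[0,0,0]],"translation":[[0,0,0],[0,0,0],[0,0,0]],"hand":[-1,-1,-1]}'; python3 - <<'E'
from h import *
p,M=target(0); delta(p,M)
o=get_obs();Q=R.from_rotvec(o["orientation"]).as_matrix()
# hinge in tool frame: nominal from tab geometry and from measured pose
for q,B in((p,M),(o["ee_pos"],Q)):
    h=B.T@(O+[0,0,110]-q); print("hinge in tool",h.round(1))
    for f in (.05,.1,.15,.2,.25): print(f,(h-R.from_rotvec([-f,0,0]).apply(h)).round(1))
E
```

```text
t: 3.05
ee_pos: [571.8, -38.1, 142.4]
orientation: [-2.52, -0.257, 0.08]
ft_force: [0.1, 0.3, 0.3]
width: 11.3
t: 3.35
ee_pos: [571.9, -38.2, 142.3]
orientation: [-2.52, -0.257, 0.08]
ft_force: [0.5, -1.4, -1.4]
width: 9.7
t 3.35 pos [571.9 -38.2 142.3] F [ 0.5 -1.4 -1.4] w 9.7 q [-0.35  0.62  1.66  0.54  1.26  0.74]
target [570.6 -35.4 140.4] shift [-0.7 -1.4  3.3] rot [ 0.001 -0.001  0.   ]
hinge in tool [   0.  -113.7  116.8]
0.05 [-0.  -6.  -5.5]
0.1 [  0.  -12.2 -10.8]
0.15 [ -0.  -18.7 -15.7]
0.2 [  0.  -25.5 -20.3]
0.25 [  0.  -32.4 -24.5]
hinge in tool [  -0.8 -115.2  120. ]
0.05 [ 0.  -6.1 -5.6]
0.1 [  0.  -12.6 -10.9]
0.15 [  0.  -19.2 -15.9]
0.2 [  0.  -26.1 -20.5]
0.25 [ -0.  -33.3 -24.8]
```

```bash
python3 -m jog '{"delta_rot":[[-0.05,0,0],[-0.1,0,0],[-0.15,0,0],[-0.2,0,0],[-0.25,0,0]],"translation":[[0,-6,-5.5],[0,-12.4,-10.8],[0,-18.9,-15.8],[0,-25.7,-20.4],[0,-32.8,-24.7]],"hand":[-1,-1,-1,-1,-1]}'; python3 -c "
from h import *
delta(*target(0,.25))"
```

```text
t: 3.85
ee_pos: [569.2, -25.4, 181.5]
orientation: [-2.77, -0.282, 0.05]
ft_force: [2.2, 2.3, -6.7]
width: 10.1
t 3.85 pos [569.2 -25.4 181.5] F [ 2.2  2.3 -6.7] w 10.1 q [-0.24  0.47  1.72  0.36  1.14  0.95]
target [568.1 -23.2 179.1] shift [-0.7 -1.4  3.1] rot [ 0.002 -0.001 -0.   ]
```

```bash
for i in 1 2; do python3 -m jog '{"delta_rot":[[-0.03,0,0],[-0.06,0,0],[-0.09,0,0],[-0.12,0,0],[-0.15,0,0]],"translation":[[0,-3.6,-3.3],[0,-7.3,-6.6],[0,-11.1,-9.8],[0,-14.9,-12.8],[0,-18.9,-15.8]],"hand":[-1,-1,-1,-1,-1]}'; done;  python3 - <<'E'
from h import *
import cv2
delta(*target(0,.55))
cv2.imwrite("pics/s2.png",cv2.resize(optics.get_image("scene")[120:300,260:500,::-1],None,fx=3,fy=3))
E
```

```text
t: 4.35
ee_pos: [566.8, -13.4, 202.6]
orientation: [-2.918, -0.297, 0.031]
ft_force: [3.2, 1.9, -7.7]
width: 9.8
t: 4.85
ee_pos: [563.7, 1.6, 221.9]
orientation: [-3.066, -0.312, 0.009]
ft_force: [5.4, 4.0, -7.7]
width: 9.9
t 4.85 pos [563.7   1.6 221.9] F [ 5.4  4.  -7.7] w 9.9 q [-0.05  0.34  1.76  0.07  1.06  1.28]
target [562.6   3.3 219.6] shift [-0.8 -1.7  2.3] rot [ 0.001 -0.001 -0.001]
```

View pics/s2.png

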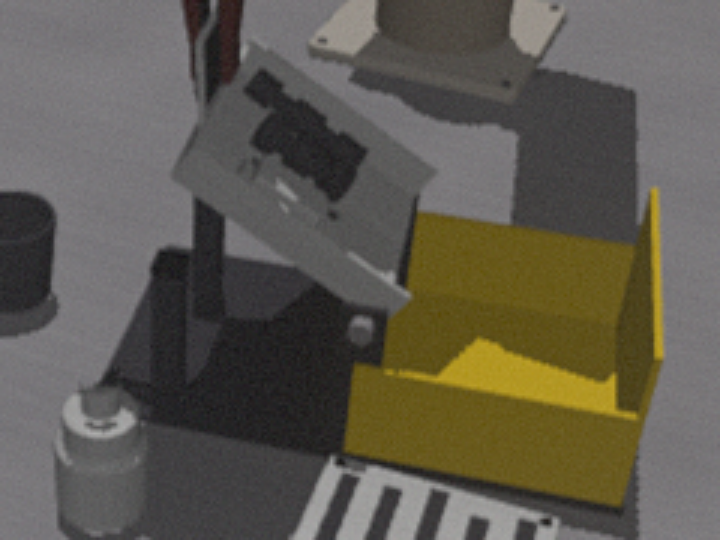

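The tray is at about 0.55 rad and all three parts are still in it, at crop (250–365, 80–220). I'll continue to about 0.85.

```bash
for i in 1 2; do python3 -m jog '{"delta_rot":[[-0.03,0,0],[-0.06,0,0],[-0.09,0,0],[-0.12,0,0],[-0.15,0,0]],"translation":[[0,-3.6,-3.3],[0,-7.3,-6.6],[0,-11.1,-9.8],[0,-14.9,-12.8],[0,-18.9,-15.8]],"hand":[-1,-1,-1,-1,-1]}'; done; python3 -m jog '{"delta_rot":[[0,0,0],[0,0,0],[0,0,0],[0,0,0],[0,0,0]],"translation":[[0,0,0],[0,0,0],[0,0,0],[0,0,0],[0,0,0]],"hand":[-1,-1,-1,-1,-1]}'; python3 - <<'E'
from h import *
import cv2
delta(*target(0,.85))
cv2.imwrite("pics/s3.png",cv2.resize(optics.get_image("scene")[120:300,260:500,::-1],None,fx=3,fy=3))
cv2.imwrite("pics/t3.png",cv2.resize(optics.get_image("top")[160:285,190:420,::-1],None,fx=3,fy=3))
E
```

```text
t: 5.4
ee_pos: [560.1, 19.3, 238.5]
orientation: [3.037, 0.309, 0.014]
ft_force: [5.2, 2.7, -9.6]
width: 9.9
t: 5.9
ee_pos: [556.1, 39.2, 252.4]
orientation: [2.889, 0.294, 0.036]
ft_force: [6.4, 3.5, -11.1]
width: 10.1
t: 6.4
ee_pos: [556.1, 39.0, 252.3]
orientation: [2.89, 0.294, 0.036]
ft_force: [5.7, 3.3, -8.2]
width: 10.0
t 6.4 pos [556.1  39.  252.3] F [ 5.7  3.3 -8.2] w 10.0 q [ 0.18  0.29  1.77 -0.27  1.09  1.67]
target [555.   40.3 250.4] shift [-0.8 -1.9  1.5] rot [-0.001 -0.    -0.   ]
```

View pics/s3.png

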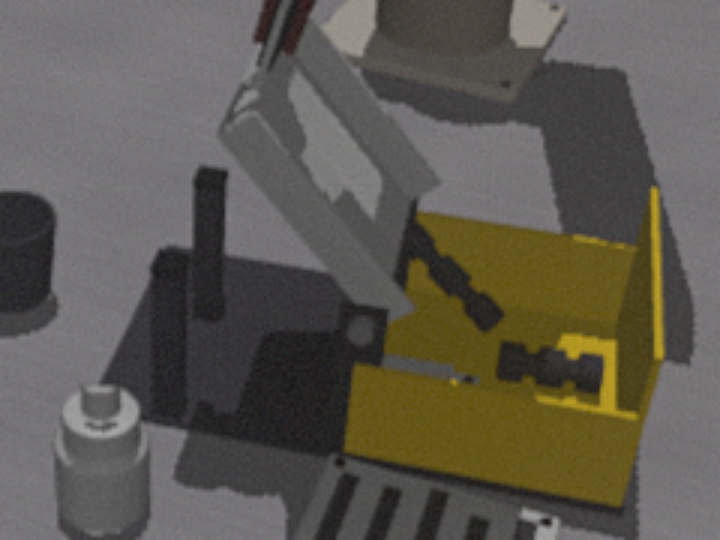

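All parts have left the tray. The long spool at crop (455,280) may be leaning, so I check the top view.

View pics/t3.png

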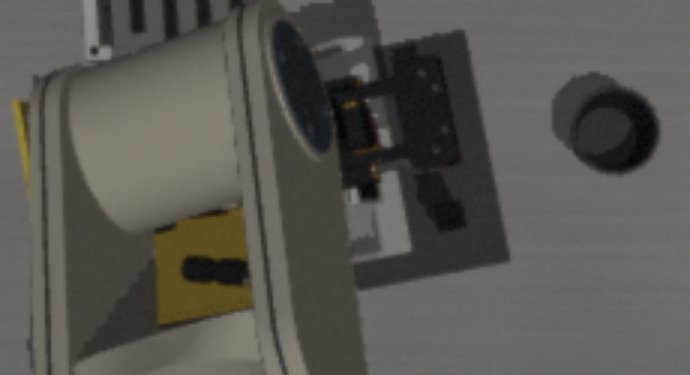

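```bash
python3 - <<'E'
from h import *
def od(n,u,v):
    a,b=ray(n,u,v,300),ray(n,u,v,0); return a,(b-a)/np.linalg.norm(b-a)
def loc(p): return (S.T@(p-O)).round(0)
a,d=od("scene",260+488/3,120+313/3); b,e=od("top",190+195/3,160+268/3)
s=np.linalg.lstsq(np.stack([d,-e],1),b-a,rcond=None)[0]
P,Q=a+s[0]*d,b+s[1]*e; print("end",loc(P),loc(Q),np.linalg.norm(P-Q)); E=(P+Q)/2
for uv in((418,238),(428,250),(448,271)): # points on rod axis; local height along ray, distance from end
  for z in (20,40,60,80,100,110):
    p=ray("scene",260+uv[0]/3,120+uv[1]/3,z); print(uv,z,loc(p),round(np.linalg.norm(p-E)))
E
```

```text
end [78. 57. 23.] [78. 58. 23.] 0.4670376126748047
(418, 238) 20 [ 16. 143.  20.] 106
(418, 238) 40 [ 17. 114.  40.] 85
(418, 238) 60 [18. 86. 60.] 76
(418, 238) 80 [19. 57. 80.] 82
(418, 238) 100 [ 20.  28. 100.] 100
(418, 238) 110 [ 21.  14. 110.] 113
(428, 250) 20 [ 25. 129.  20.] 89
(428, 250) 40 [ 26. 101.  40.] 69
(428, 250) 60 [27. 72. 60.] 64
(428, 250) 80 [28. 44. 80.] 77
(428, 250) 100 [ 29.  16. 100.] 100
(428, 250) 110 [ 29.   1. 110.] 114
(448, 271) 20 [ 44. 106.  20.] 59
(448, 271) 40 [44. 78. 40.] 43
(448, 271) 60 [44. 50. 60.] 50
(448, 271) 80 [44. 23. 80.] 74
(448, 271) 100 [ 45.  -5. 100.] 104
(448, 271) 110 [ 45. -19. 110.] 120
```

```bash
python3 - <<'E'
from h import *
for uv in((480,378),(385,363),(430,368),(550,365)):
  for z in (20,35,60): print(uv,z,(S.T@(ray("scene",260+uv[0]/3,120+uv[1]/3,z)-O)).round())
h=np.array([0,-114.4,118.5])
for f in (.03,.06,.09,.12,.15): print(f,(h-R.from_rotvec([f,0,0]).apply(h)).round(1))
E
```

```text
(480, 378) 20 [ 78. -14.  20.]
(480, 378) 35 [ 78. -31.  35.]
(480, 378) 60 [ 76. -61.  60.]
(385, 363) 20 [ 12. -16.  20.]
(385, 363) 35 [ 13. -34.  35.]
(385, 363) 60 [ 14. -64.  60.]
(430, 368) 20 [ 43. -13.  20.]
(430, 368) 35 [ 43. -31.  35.]
(430, 368) 60 [ 44. -60.  60.]
(550, 365) 20 [125.  14.  20.]
(550, 365) 35 [123.  -4.  35.]
(550, 365) 60 [120. -35.  60.]
0.03 [0.  3.5 3.5]
0.06 [0.  6.9 7.1]
0.09 [ 0.  10.2 10.8]
0.12 [ 0.  13.4 14.5]
0.15 [ 0.  16.4 18.4]
```

All three parts are in the bin: block at x≈43, y≈-35; short spool at x≈123; long spool leaning, mid-height about 55 mm. Lowering slowly at 0.3 rad/s.

```bash
for i in 1 2 3 4 5; do python3 -m jog '{"delta_rot":[[0.03,0,0],[0.06,0,0],[0.09,0,0],[0.12,0,0],[0.15,0,0]],"translation":[[0,3.5,3.5],[0,6.9,7.1],[0,10.2,10.8],[0,13.4,14.5],[0,16.4,18.4]],"hand":[-1,-1,-1,-1,-1]}' | egrep 'force|width'; done; python3 -c "
from h import *
delta(*target(0,.1))
delta(*target(0,0))"
```

```text
ft_force: [5.6, 4.4, -9.7]
width: 10.0
ft_force: [4.4, 4.7, -8.1]
width: 9.8
ft_force: [3.8, 3.9, -7.1]
width: 9.9
ft_force: [3.1, 5.4, -6.8]
width: 9.8
ft_force: [1.8, 5.3, -5.3]
width: 9.6
t 9.0 pos [571.1 -34.3 158.1] F [ 1.8  5.3 -5.3] w 9.6 q [-0.31  0.56  1.69  0.47  1.21  0.81]
target [569.8 -31.6 156.3] shift [-0.7 -1.6  3. ] rot [-0.002 -0.001  0.   ]
t 9.0 pos [571.1 -34.3 158.1] F [ 1.8  5.3 -5.3] w 9.6 q [-0.31  0.56  1.69  0.47  1.21  0.81]
target [570.6 -35.4 140.4] shift [-0.7  9.5 14.9] rot [ 0.098 -0.001  0.   ]
```

```bash
python3 -m jog '{"delta_rot":[[0.02,0,0],[0.04,0,0],[0.06,0,0],[0.08,0,0],[0.1,0,0]],"translation":[[0,2.4,2.3],[0,4.6,4.7],[0,6.9,7.1],[0,9.1,9.5],[0,11.3,12]],"hand":[-1,-1,-1,-1,-1]}';  python3 -m jog '{"delta_rot":[[0,0,0],[0,0,0]],"translation":[[0,0,0],[0,0,0]],"hand":[-1,-1]}'; python3 -c "
from h import *
delta(*target(0,0))"
```

```text
t: 9.5
ee_pos: [571.9, -38.2, 142.3]
orientation: [-2.518, -0.257, 0.08]
ft_force: [2.6, 1.9, 5.9]
width: 9.9
t: 9.7
ee_pos: [571.8, -38.2, 142.4]
orientation: [-2.519, -0.257, 0.081]
ft_force: [1.5, 5.9, -4.1]
width: 10.0
t 9.7 pos [571.8 -38.2 142.4] F [ 1.5  5.9 -4.1] w 10.0 q [-0.35  0.62  1.66  0.54  1.26  0.74]
target [570.6 -35.4 140.4] shift [-0.6 -1.3  3.3] rot [-0.001 -0.     0.   ]
```

```bash
python3 -m jog '{"delta_rot":[[0.01,0,0],[0.01,0,0]],"translation":[[0,1.1,1.2],[0,1.1,1.2]],"hand":[-1,-1]}'|grep force;  python3 -m jog '{"delta_rot":[[0,0,0],[0,0,0],[0,0,0],[0,0,0],[0,0,0]],"translation":[[0,0,0],[0,0,0],[0,0,0],[0,0,0],[0,0,0]],"hand":[-0.5,0,0.5,1,1]}'; python3 -m jog '{"delta_rot":[[0,0,0],[0,0,0],[0,0,0],[0,0,0],[0,0,0]],"translation":[[0,0,0],[0,0,0],[0,0,0],[0,0,0],[0,0,0]],"hand":[1,1,1,1,1]}'
```

```text
ft_force: [-2.4, 6.9, 6.9]
t: 10.4
ee_pos: [572.0, -38.9, 141.0]
orientation: [-2.51, -0.256, 0.081]
ft_force: [-1.0, -0.4, 0.1]
width: 46.6
t: 10.9
ee_pos: [572.0, -38.8, 141.1]
orientation: [-2.51, -0.256, 0.081]
ft_force: [-0.2, -0.6, 0.7]
width: 85.9
```

Released. I back off along the tab, then check.

```bash
python3 -m jog '{"delta_rot":[[0,0,0],[0,0,0],[0,0,0],[0,0,0],[0,0,0]],"translation":[[0,0,-30],[0,0,-60],[0,0,-90],[0,0,-120],[0,0,-150]],"hand":[1,1,1,1,1]}'; python3 -m jog '{"delta_rot":[[0,0,0],[0,0,0],[0,0,0],[0,0,0],[0,0,0]],"translation":[[-50,0,-20],[-100,0,-30],[-150,0,-30],[-150,0,-30],[-150,0,-30]],"hand":[1,1,1,1,1]}'; python3 - <<'E'
import cv2,numpy as np
from workcell import optics
b=optics.get_image("scene")[145:290,190:490,::-1];t=optics.get_image("top")[110:285,180:430,::-1]
f=lambda i,w:cv2.resize(i,(w,int(i.shape[0]*w/i.shape[1])))
b,t=f(b,560),f(t,420)
b=b[:, :]; n=np.zeros((b.shape[0]+t.shape[0],560,3),np.uint8); n[:b.shape[0]]=b; n[b.shape[0]:,:420]=t
cv2.imwrite("pics/end.png",cv2.convertScaleAbs(n,alpha=1.4))
E
```

```text
t: 11.4
ee_pos: [589.5, -124.8, 264.2]
orientation: [-2.51, -0.256, 0.081]
ft_force: [-0.3, 0.5, -0.7]
width: 87.7
t: 11.9
ee_pos: [445.6, -171.9, 287.9]
orientation: [-2.511, -0.254, 0.08]
ft_force: [0.9, -0.3, 0.4]
width: 87.8
```

View pics/end.png

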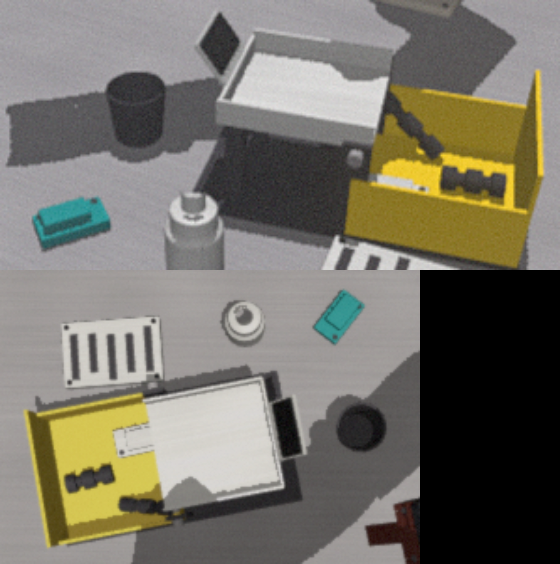

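The tray is flat and empty, the block and both spools are in the bin, and the tin, canister and casting look unmoved. The long spool still leans on the near wall, with its middle at about 55 mm (the limit is 75 mm).

```bash
python3 -c "
from workcell import ctrl
print(ctrl.close_job())"
```

```text
the job is handed in; nothing more can be done
None
```

I gripped the tab and lifted the tray along its hinge arc to about 0.85 rad. All three parts slid into the bin. I then lowered the tray at about 0.3 rad/s until the tool was back where it had gripped, pressed it lightly onto its rest, let go and backed the arm away. The job was handed in at about 12 s, and close_job gave no verdict.

**Last checks:**
- **Tray and parts:** the final pictures show the tray flat and empty, with the block and both spools in the bin.
- **Bystanders:** the canister, casting and cup look unmoved. I judged this by eye and did not measure it.
- **Forces:** the largest wrist force in the readings was about 14 N.

**One imperfect result:** the long spool does not lie flat in the bin but leans against the hinge side. I put its middle at about 55 mm high, so its origin is at most about 66 mm, under the 75 mm limit. I estimated that height before lowering the tray and did not measure it again afterwards. I also did not measure whether the spool was at rest; it lay at about the same spot in the picture taken after lowering.

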